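# Work the stuck reamer off the lime juicer and stand it in the washing basket

### The arm

A 6-joint arm with a two-finger parallel gripper is mounted at the origin on the work surface. World frame = base frame: x ahead of the robot, y to its left, z up, the work surface at z = 0. Lengths are in m, angles in rad, forces in N, time in s.
With the tool pointing down it reaches from about 0.35 to 0.775 m from the base axis. Payload 5.5 kg.
Tool frame: the origin (TCP) lies midway between the tips of the shut fingers; the grasp point (between the pads) lies 19 mm behind it; z points along the fingers, x is the direction in which the jaws open and shut, and the axes are right-handed (so a half turn about z gives the same grasp; the last joint's range is limited). The gripper opens to 85 mm and grips with 20 to 120 N. Pads are 22 mm wide; open, the fingers measure 114 mm over their backs; the gripper's body (76 mm by 85 mm) begins 54 mm behind the grasp point. The pads swing forward as they close: fully open they stand 13 mm farther back than shut.
Start: joints at [-1.253, 0.313, 0.046, 1.304, 0, 1.431], TCP at [0.254, -0.516, 0.231] pointing down, gripper open.
Joint ranges: [-2.76, 2.76], [-0.86, 1.69], [-1.03, 1.26], [-2.2, 2.34], [-1.47, 1.5], [-3.14, 3.14]. Speed limits (rad/s): [2.57, 2.57, 3.14, 3.14, 3.14, 3.14].

### API

Orientations are given as [roll, pitch, yaw] about the fixed x, y, z axes, in that order (R = Rz(yaw) Ry(pitch) Rx(roll)).
In Python, from rig import * gives the robot as it stands. The module is installed in compiled form; this text tells all that it offers.
- The arm moves only by the shell command python3 -m inch 'ROWS' [FORCE]. ROWS is JSON, a list of rows, each a list of 3 entries, a list of its own where there are three numbers: the turn, a rotation vector about the tool's x, y, z in degrees, then the shift along the tool's x, y, z in m, then the closure in counts, from 0 (fully open) to 255 (shut). In form: [[[ax, ay, az], [x, y, z], jaw], ...]. A call has 1 to 12 rows; each row shifts and turns the commanded pose from where the row before left it, along the tool's axes as they then stand; what a row does not reach is not made up. A row lasts 1/10 s, in which the tool goes at most 50 mm and 8.59 degrees, less where a joint would pass 70% of its speed; a pose out of reach is approached as far as the arm can. A call with a gripper value outside its range is refused whole. The fingers move at their own pace and stop on an object; FORCE is the grip in N (left out, the last holds). Time passes only in rows, so rows that do not move let the fingers close. It gives the time, the measured TCP pose, the force and the opening at its end, in the units of the state.
- get_state(): the state, without advancing time (a new reading comes with each control period).
- read_camera(name): name is "scene" or "top" or "wrist"; returns (picture, depth): 420x560x3 uint8, red, green, blue; 420x560 float32, m along the optical axis (not along the pixel's ray), 0 where there is no reading.
- calibration(name): a dict with "mtx" (3x3 intrinsics, pixels), "R" (3x3) and "t" (3): a world point X has camera coordinates R X + t. Camera axes: x right, y down, z forward; pixel columns grow to the right and rows downward; lengths in m; the calibration is good to about 2 mm. A picture is of the moment at which its call begins: read the wrist's pose just before it. calibration takes no time and is no camera call; for the wrist camera it gives the pose at the moment of the call.
- sign_off(): hands the job in, once; it reports no verdict.
The state is a dict: "time_s": time; "joint_pos": joint angles; "qd": joint speeds; "joint_efforts": joint torques, N m; "ee_pos": TCP position; "ee_rot": TCP orientation; "ft_force": force on the tool from outside, world axes, zero at the start; "torque": the same for the moment, N m; "width": opening from 0.0 (shut) to 1.0 (fully open).
Only numpy, scipy, OpenCV 4.12 (cv2) and the standard library are available. Lean on these libraries where they do the work, as an engineer would, in place of code of your own. Each camera call takes 0.05 s, during which the arm holds its last target.

### The job

The orange reamer cone is stuck on the drive shaft of the lime juicer: twist it back and forth, at least 20 degrees away from how it sits and back again, while pulling gently upwards until it comes off. The machine must stay standing on the worktop where it is, so do not yank it up with the cone. Then set the cone down, not drop it, in the free part of the pink basket so that it stands open end down beside the cup, and leave the cup standing.

Things in the scene. Friction and masses are not known exactly. Their poses are not given: they have to be found in the camera images.
- juicer: white motor base of a citrus juicer, round and tapered, 162 mm across the foot, 100 mm across the flat top deck, 100 mm high, about 1.5 kg, loose on rubber feet. Origin: centre of its underside, z up the shaft axis; an orange switch marks its front (-x).
- shaft_top (a point): top of the split sprung steel shaft, 18 mm across, that stands 24 mm up from the centre of the juicer's deck (124 mm over the worktop), hidden in the cone at the start. The shaft has 6 mm of upward play against a spring of 1.7 N per mm; pulled farther, it lifts the machine. The cone lets go once it has slid 16 mm up the shaft and is clear at 24 mm.
- reamer: orange ribbed juicer cone, 75 mm high, 70 g. Origin: centre of its underside, z up through the tip. Bottom flange 56 mm across, 6 mm thick; above it a round body 42 mm across up to 46 mm height, then it tapers to the tip. Tight 18 mm bore in its underside, 45 mm deep. At the start its flange rests on the juicer's deck and its x axis points as the juicer's.
- reamer_grip (a point): on the cone's axis, 38 mm above its origin: a good height to grip it, from above, at any yaw. Straight pulling takes some 16 to 28 N, about what the machine weighs or more, so the machine lifts. While the cone turns on the shaft (about 0.2 N m) it slides up with far less: rising 2 mm per radian of turning takes about 6 N.
- basket: pink plastic basket, open on top, outside 200 mm (x) by 270 mm (y) by 70 mm high, walls and floor 5 mm thick, loose, 0.35 kg. Origin: centre of its underside. A cup stands in its +y half; the -y half is free.
- basket_free (a point): point on the basket's inner floor in the middle of the free part: 60 mm from the basket's centre towards its -y end, 5 mm above the worktop.
- cup: pale green melamine cup, 72 mm across the rim, 75 mm high, standing in the basket, centre about 75 mm from the basket's centre towards its +y end. Origin: centre of its underside.
Not all that is in view belongs to the job. There is more than one size of the reamer; the job needs the largest.

How it is judged:
By the outcome, as a careful person would: the job done as asked, in the order asked, and still so for the second after the job is handed in, with the robot touching nothing.
It also fails if it takes over 67 s, if anything falls off the work surface, if the arm or the gripper's body presses on something with over 40 N, if the wrist force passes 120 N, or if a joint passes its speed limit or range.

## Working session

There is one attempt and no reset: what is moved stays moved. The work goes in short steps, Python scripts to look and compute and a shell command to move; the robot and the scene stay as the last step left them, time stands still between calls to the robot, and variables do not carry over. Pictures are saved under pics/ and viewed, and the job is handed in when it is done.

```bash
mkdir -p pics
python3 - <<'E'
from rig import *
import cv2, numpy as np
s=get_state(); print({k:np.round(v,3).tolist() for k,v in s.items()})
for n in("scene","top"):
    p,d=read_camera(n); np.savez("%s0.npz"%n,p=p,d=d)
    cv2.imwrite("pics/%s0.png"%n,p[:,:,::-1]); c=calibration(n); print(n,{k:np.round(v,4).tolist() for k,v in c.items()})
E
```

```text
{'time_s': 0.0, 'joint_pos': [-1.253, 0.314, 0.045, 1.304, 0.0, 1.431], 'qd': [-0.0, 0.001, -0.0, 0.0, 0.0, -0.002], 'joint_efforts': [0.001, -48.063, 29.853, 0.019, 0.0, 0.0], 'ee_pos': [0.254, -0.515, 0.23], 'ee_rot': [-3.141, 0.002, -1.113], 'ft_force': [-0.476, 0.636, 0.021], 'torque': [0.014, 0.014, -0.014], 'width': 1.005}
scene {'mtx': [[449.1873, 0.0, 283.5297], [0.0, 449.1873, 212.2399], [0.0, 0.0, 1.0]], 'R': [[0.5846, 0.8113, 0.0043], [0.5342, -0.3809, -0.7547], [-0.6106, 0.4435, -0.6561]], 't': [-0.3583, -0.201, 1.2074]}
top {'mtx': [[416.9413, 0.0, 280.7991], [0.0, 416.9413, 213.7324], [0.0, 0.0, 1.0]], 'R': [[0.0023, -0.9999, 0.0161], [-0.9996, -0.0028, -0.0288], [0.0288, -0.016, -0.9995]], 't': [0.021, 0.5512, 1.034]}
```

View pics/scene0.png

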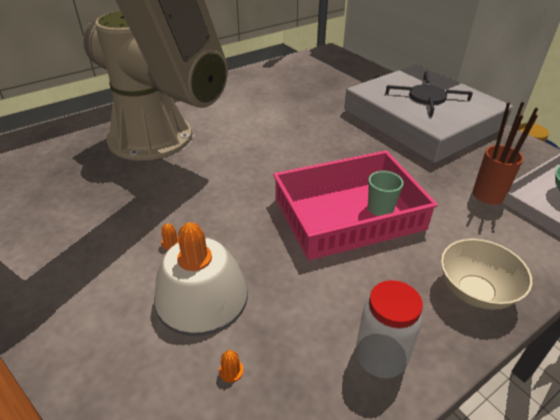

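View pics/top0.png

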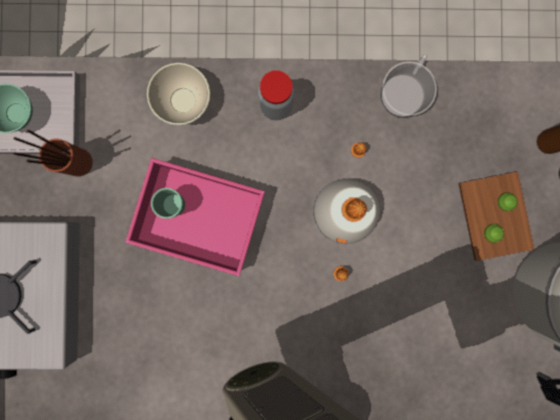

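The top view shows three orange cones: (355,209) on the white base, and loose ones at (360,149) and (342,273). The one on the base is the largest and sits on the shaft, so it fits. The switch is at (342,241), the basket around (195,215) and the cup at (167,203). Next I'll measure and check an enlarged crop.

```bash
cat > h.py <<'E'
import cv2, numpy as np
from rig import *
def ray(n,u,v,z):
    c=calibration(n);R=np.array(c["R"]);t=np.array(c["t"]);K=np.array(c["mtx"])
    o=-R.T@t; d=R.T@np.linalg.inv(K)@np.array([u,v,1.]); return o+d*(z-o[2])/d[2]
def cloud(n,d):
    c=calibration(n);R=np.array(c["R"]);t=np.array(c["t"]);K=np.array(c["mtx"])
    v,u=np.mgrid[:d.shape[0],:d.shape[1]]
    P=np.stack([(u-K[0,2])/K[0,0]*d,(v-K[1,2])/K[1,1]*d,d],-1)
    return (P-t)@R
E
python3 - <<'E'
from h import *
for n in("scene","top"):
    f=np.load(n+"0.npz");p,d=f["p"],f["d"];P=cloud(n,d)
    hsv=cv2.cvtColor(p,cv2.COLOR_RGB2HSV)
    m=cv2.inRange(hsv,(4,190,120),(18,255,255))
    k,l,st,ce=cv2.connectedComponentsWithStats(m)
    for i in range(1,k):
        if st[i,4]>15:
            q=P[(l==i)&(d>0)]
            print(n,st[i],ce[i].round(1),q.min(0).round(3),q.max(0).round(3))
    for zz in(.106,.14,.165):
        q=P[(m>0)&(d>0)&(abs(P[...,2]-zz)<.006)]
        if len(q): print(zz,len(q),q.min(0).round(3),q.max(0).round(3))
    # deck / white rim
    w=(hsv[...,1]<60)&(abs(P[...,2]-.1)<.004)&(d>0)&(abs(P[...,0]-.5)<.2)&(abs(P[...,1]+.17)<.12)
    q=P[w]; print("deck",len(q),q.min(0).round(3),q.max(0).round(3))
    if n=="top":
        e=cv2.minEnclosingCircle(q[:,:2].astype(np.float32)); print("deck circ",e)
    pk=cv2.inRange(hsv,(160,120,80),(176,255,255))
    q=P[(pk>0)&(d>0)&(abs(P[...,2]-.07)<.006)]
    r=cv2.minAreaRect(q[:,:2].astype(np.float32)); print("basket rim",len(q),r,cv2.boxPoints(r).round(3).tolist())
    g=cv2.inRange(hsv,(55,40,40),(95,255,255))
    q=P[(g>0)&(d>0)&(abs(P[...,2]-.08)<.006)&(abs(P[...,0]-.5)<.2)&(abs(P[...,1]-.27)<.12)]
    if len(q): print("cup",len(q),cv2.minEnclosingCircle(q[:,:2].astype(np.float32)))
p=np.load("top0.npz")["p"]
a=cv2.resize(p[130:290,290:420],None,fx=4,fy=3.6,interpolation=cv2.INTER_CUBIC)
cv2.imwrite("pics/crop0.png",a[:,:,::-1])
E
```

```text
scene [ 162  223   49   47 1403] [187.5 245.2] [ 0.392 -0.168  0.003] [ 0.589 -0.112  0.178]
scene [220 351  23  31 520] [230.3 366.7] [ 0.7   -0.19   0.002] [ 0.733 -0.155  0.053]
scene [   0  359   40   61 1050] [ 13.1 398.8] [ 0.497 -0.473  0.012] [ 0.63  -0.429  0.02 ]
0.106 261 [ 0.54  -0.168  0.103] [0.71  0.553 0.112]
0.14 123 [ 0.561 -0.162  0.134] [ 0.581 -0.13   0.146]
0.165 227 [ 0.549 -0.161  0.159] [ 0.579 -0.125  0.171]
deck 1513 [ 0.512 -0.196  0.096] [ 0.615 -0.089  0.104]
basket rim 1770 ((0.542219340801239, 0.22380660474300385), (0.2779916524887085, 0.21114633977413177), 73.85594940185547) [[0.4020000100135803, 0.11999999731779099], [0.6050000190734863, 0.061000000685453415], [0.6819999814033508, 0.328000009059906], [0.4790000021457672, 0.3869999945163727]]
cup 231 ((0.5745234489440918, 0.28829216957092285), 0.036830805242061615)
top [353 145  12  11  71] [357.8 150.4] [ 0.7   -0.185  0.001] [ 0.72  -0.158  0.049]
top [345 199  19  21 148] [352.5 210.1] [ 0.537 -0.156  0.102] [ 0.582 -0.12   0.171]
top [348 206   7   4  20] [350.4 207.6] [ 0.557 -0.13   0.147] [ 0.564 -0.121  0.168]
top [336 271  11   9  29] [340.4 274. ] [ 0.392 -0.135  0.019] [ 0.413 -0.114  0.05 ]
0.106 33 [ 0.537 -0.156  0.102] [ 0.582 -0.121  0.111]
0.14 10 [ 0.538 -0.142  0.135] [ 0.578 -0.12   0.145]
0.165 70 [ 0.542 -0.155  0.159] [ 0.577 -0.123  0.171]
deck 1115 [ 0.507 -0.192  0.096] [ 0.613 -0.089  0.104]
deck circ ((0.5593116283416748, -0.13981090486049652), 0.05429960414767265)
basket rim 1463 ((0.5432040095329285, 0.22487252950668335), (0.2761504054069519, 0.20721030235290527), 73.64127349853516) [[0.4050000011920929, 0.12200000137090683], [0.6039999723434448, 0.06300000101327896], [0.6819999814033508, 0.328000009059906], [0.4830000102519989, 0.3869999945163727]]
cup 112 ((0.5739133358001709, 0.288644939661026), 0.03445037081837654)
```

View pics/crop0.png

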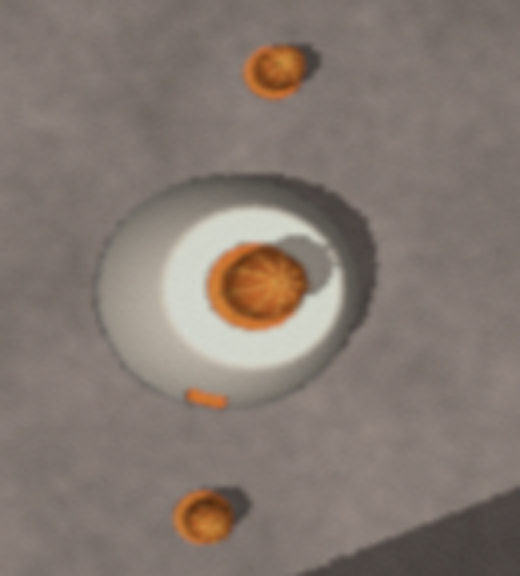

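The crop confirms it: the big cone is on the deck at crop (262,285), with two much smaller loose cones at (275,70) and (203,517). The deck and cone axis come out at about (0.560, -0.140), the basket centre at (0.543, 0.224) and its long axis at 73.7°. First I move above the cone.

```bash
python3 -m inch '[[[0,0,0],[-0.02,-0.044,0],0],[[0,0,0],[-0.02,-0.044,0],0],[[0,0,0],[-0.02,-0.044,0],0],[[0,0,0],[-0.02,-0.044,0],0],[[0,0,0],[-0.02,-0.044,0],0],[[0,0,0],[-0.02,-0.044,0],0],[[0,0,0],[-0.02,-0.044,0],0],[[0,0,0],[-0.02,-0.044,0],0],[[0,0,0],[-0.02,-0.044,0],0],[[0,0,0],[-0.021,-0.044,0],0],[[0,0,0],[0,0,0],0]]' 60
python3 -m inch '[[[0,0,-8.5],[0,0,0],0],[[0,0,-8.5],[0,0,0],0],[[0,0,-8.5],[0,0,0],0],[[0,0,-8.5],[0,0,0],0],[[0,0,-8.5],[0,0,0],0],[[0,0,-8.5],[0,0,0],0],[[0,0,-8.5],[0,0,0],0],[[0,0,-8.5],[0,0,0],0],[[0,0,-8.5],[0,0,0],0],[[0,0,-8.5],[0,0,0],0],[[0,0,0],[0,0,0],0],[[0,0,0],[0,0,0],0]]'
python3 - <<'E'
from h import *
s=get_state(); print({k:np.round(v,4).tolist() for k,v in s.items()})
p,d=read_camera("wrist"); cv2.imwrite("pics/w1.png",p[:,:,::-1]); np.savez("w1.npz",p=p,d=d)
P=cloud("wrist",d); hsv=cv2.cvtColor(p,cv2.COLOR_RGB2HSV)
m=(cv2.inRange(hsv,(4,190,100),(18,255,255))>0)&(d>0)&(abs(P[...,0]-.56)<.06)&(abs(P[...,1]+.14)<.06)
for z in(.104,.12,.14,.16,.172):
    q=P[m&(abs(P[...,2]-z)<.004)]
    if len(q)>3: print(z,len(q),q.min(0).round(4),q.max(0).round(4),cv2.minEnclosingCircle(q[:,:2].astype(np.float32)))
w=(hsv[...,1]<60)&(d>0)&(abs(P[...,2]-.1)<.004)&(abs(P[...,0]-.56)<.07)&(abs(P[...,1]+.14)<.07)
q=P[w];print("deck",len(q),cv2.minEnclosingCircle(q[:,:2].astype(np.float32)))
E
```

```text
time_s: 1.2
ee_pos: [0.5625, -0.1363, 0.2305]
ee_rot: [-3.141, 0.001, -1.106]
ft_force: [0.0, -0.2, 0.6]
width: 1.0
time_s: 2.4
ee_pos: [0.5595, -0.1415, 0.231]
ee_rot: [-3.141, 0.001, 0.366]
ft_force: [-0.3, 0.3, -0.3]
width: 1.0
{'time_s': 2.4, 'joint_pos': [-0.3867, 0.3181, 0.0521, 1.3055, -0.0002, 0.8178], 'qd': [0.0032, 0.0005, 0.001, -0.0002, 0.0001, -0.0031], 'joint_efforts': [-0.0111, -48.3148, 29.8631, 0.0097, -0.0026, -0.0878], 'ee_pos': [0.5595, -0.1415, 0.231], 'ee_rot': [-3.1413, 0.0006, 0.3664], 'ft_force': [-0.3369, 0.3217, -0.3113], 'torque': [-0.01, -0.0277, -0.023], 'width': 1.0}
0.104 644 [ 0.5341 -0.1599  0.1039] [ 0.587  -0.1135  0.1079] ((0.5603712797164917, -0.1404024064540863), 0.026949984952807426)
0.12 68 [ 0.5395 -0.1417  0.116 ] [ 0.5792 -0.1196  0.124 ] ((0.5593513250350952, -0.13614535331726074), 0.02072855643928051)
0.14 90 [ 0.5394 -0.1419  0.1361] [ 0.5791 -0.1199  0.144 ] ((0.5592541694641113, -0.13612917065620422), 0.020743979141116142)
0.16 604 [ 0.541 -0.157  0.156] [ 0.5784 -0.1211  0.164 ] ((0.5597663521766663, -0.1392417550086975), 0.0190737284719944)
0.172 918 [ 0.5476 -0.1528  0.168 ] [ 0.5735 -0.1276  0.176 ] ((0.5607552528381348, -0.1399764120578766), 0.013283690437674522)
deck 6351 ((0.5604543089866638, -0.13995672762393951), 0.053792763501405716)
```

View pics/w1.png

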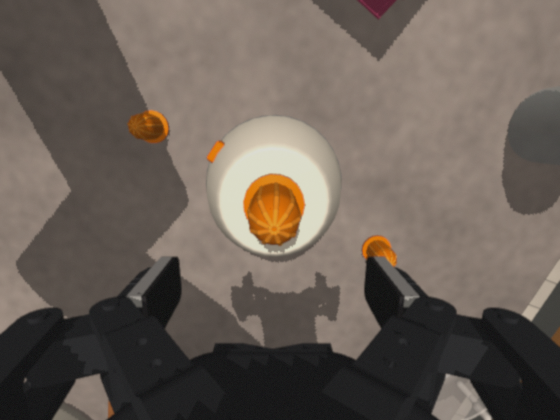

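The wrist view shows the cone centred on the deck at (274,208), with its axis at (0.560, -0.140). The path between the jaws is clear, so I descend and grip.

```bash
python3 -m inch '[[[0,0,0],[0.0013,-0.001,0.02],0],[[0,0,0],[0,0,0.025],0],[[0,0,0],[0,0,0.025],0],[[0,0,0],[0,0,0.02],0],[[0,0,0],[0,0,0.015],0],[[0,0,0],[0,0,0.008],0],[[0,0,0],[0,0,0],0],[[0,0,0],[0,0,0],0]]' 60
python3 -m inch '[[[0,0,0],[0,0,0],255],[[0,0,0],[0,0,0],255],[[0,0,0],[0,0,0],255],[[0,0,0],[0,0,0],255],[[0,0,0],[0,0,0],255],[[0,0,0],[0,0,0],255],[[0,0,0],[0,0,0],255],[[0,0,0],[0,0,0],255]]' 60
python3 -c "
from rig import *;s=get_state();print(s['torque'],s['joint_pos'],s['ft_force'])"
```

```text
time_s: 3.25
ee_pos: [0.5612, -0.1399, 0.1189]
ee_rot: [3.141, -0.0, 0.37]
ft_force: [0.5, 1.0, 0.5]
width: 0.999
time_s: 4.05
ee_pos: [0.5605, -0.1397, 0.1191]
ee_rot: [3.141, 0.0, 0.37]
ft_force: [-3.1, 1.0, 6.1]
width: 0.484
[ 0.02183118  0.71755092 -0.0686638 ] [-3.83027704e-01  3.73977770e-01 -1.48265798e-01  1.04851863e+00
 -4.93350977e-04  8.17624119e-01] [-3.06214485  1.03626382  6.10161409]
```

Gripped at an opening of about 41 mm. Now I twist with a gentle rise.

```bash
python3 -m inch '[[[0,0,-5],[0,0,-0.0003],255],[[0,0,-8],[0,0,-0.0004],255],[[0,0,-8],[0,0,-0.0004],255],[[0,0,-8],[0,0,-0.0004],255],[[0,0,-8],[0,0,-0.0004],255],[[0,0,-8],[0,0,-0.0004],255]]'
python3 - <<'E'
from h import *
s=get_state(); print(s['torque'],s['ft_force'],s['joint_pos'][5])
p,d=read_camera("scene"); cv2.imwrite("pics/s2.png",cv2.resize(p[150:350,100:320],None,fx=2.5,fy=2.5)[:,:,::-1])
E
```

```text
time_s: 4.65
ee_pos: [0.5599, -0.1405, 0.1199]
ee_rot: [-3.14, 0.002, 1.161]
ft_force: [-2.5, -5.6, -2.8]
width: 0.479
[-1.14586017  0.6616972  -0.15778838] [-2.51933389 -5.60091929 -2.78302313] 0.02655432450153273
```

View pics/s2.png

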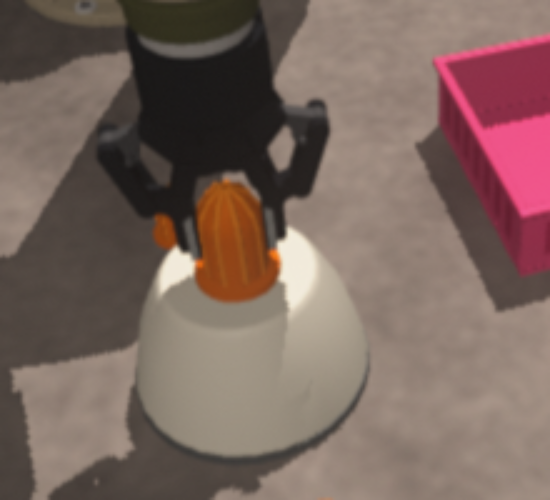

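The tool turned 45° and the machine is still standing. There is a mild sideways load along the jaws, so I trim that and continue twisting back.

```bash
python3 -m inch '[[[0,0,8],[-0.0005,0,-0.0004],255],[[0,0,8.5],[0,0,-0.0004],255],[[0,0,8.5],[0,0,-0.0004],255],[[0,0,8.5],[0,0,-0.0003],255],[[0,0,8.5],[0,0,-0.0003],255],[[0,0,8.5],[0,0,-0.0003],255]]'
python3 -c "
from rig import *;s=get_state();print(s['torque'],s['ft_force'],s['joint_pos'][5])"
python3 -m inch '[[[0,0,8.5],[0,0,-0.0003],255],[[0,0,8.5],[0,0,-0.0003],255],[[0,0,8.5],[0,0,-0.0003],255],[[0,0,8.5],[0,0,-0.0003],255],[[0,0,8.5],[0,0,-0.0003],255],[[0,0,8.5],[0,0,-0.0003],255]]'
python3 -c "
from rig import *;s=get_state();print(s['torque'],s['ft_force'],s['joint_pos'][5])"
```

```text
time_s: 5.3
ee_pos: [0.5605, -0.1398, 0.1219]
ee_rot: [-3.141, 0.0, 0.267]
ft_force: [-0.6, -1.6, -4.6]
width: 0.477
[-0.24254199 -0.14415066  0.17443195] [-0.56611382 -1.55063091 -4.56077833] 0.9200791518167571
time_s: 5.9
ee_pos: [0.5614, -0.1403, 0.1239]
ee_rot: [-3.141, -0.001, -0.623]
ft_force: [2.7, -3.8, -4.8]
width: 0.481
[-0.56898457 -0.72072181  0.08153644] [ 2.65955418 -3.78819912 -4.79066999] 1.8100149720924847
```

```bash
python3 -m inch '[[[0,0,-8.5],[0,0,-0.0003],255],[[0,0,-8.5],[0,0,-0.0003],255],[[0,0,-8.5],[0,0,-0.0003],255],[[0,0,-8.5],[0,0,-0.0003],255],[[0,0,-8.5],[0,0,-0.0003],255],[[0,0,-8.5],[0,0,-0.0003],255],[[0,0,-8.5],[0,0,-0.0003],255],[[0,0,-8.5],[0,0,-0.0003],255],[[0,0,-8.5],[0,0,-0.0003],255],[[0,0,-8.5],[0,0,-0.0003],255],[[0,0,-8.5],[0,0,-0.0003],255],[[0,0,-8.5],[0,0,-0.0003],255]]'
python3 - <<'E'
from h import *
s=get_state(); print(s['torque'],s['ft_force'],s['joint_pos'][5])
p,d=read_camera("scene"); cv2.imwrite("pics/s3.png",cv2.resize(p[150:350,100:320],None,fx=2.5,fy=2.5)[:,:,::-1])
E
```

```text
time_s: 7.1
ee_pos: [0.5596, -0.1406, 0.127]
ee_rot: [-3.139, 0.002, 1.168]
ft_force: [-2.3, -3.7, -3.7]
width: 0.479
[-0.78610557  0.61053077 -0.19608204] [-2.30137782 -3.6700113  -3.73418152] 0.018212212824137097
```

View pics/s3.png

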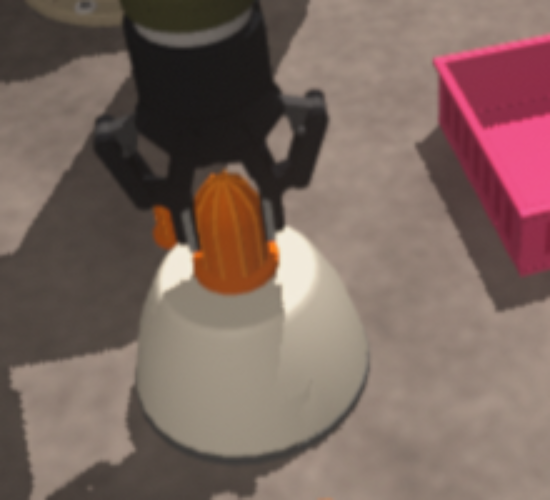

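The cone has visibly risen (base at (235,285)) while the machine's foot is unchanged at (250,455). I continue.

```bash
python3 -m inch '[[[0,0,8.5],[0,0,-0.0003],255],[[0,0,8.5],[0,0,-0.0003],255],[[0,0,8.5],[0,0,-0.0003],255],[[0,0,8.5],[0,0,-0.0003],255],[[0,0,8.5],[0,0,-0.0003],255],[[0,0,8.5],[0,0,-0.0003],255],[[0,0,8.5],[0,0,-0.0003],255],[[0,0,8.5],[0,0,-0.0003],255],[[0,0,8.5],[0,0,-0.0003],255],[[0,0,8.5],[0,0,-0.0003],255],[[0,0,8.5],[0,0,-0.0003],255],[[0,0,8.5],[0,0,-0.0003],255]]'
python3 -m inch '[[[0,0,-8.5],[0,0,-0.0003],255],[[0,0,-8.5],[0,0,-0.0003],255],[[0,0,-8.5],[0,0,-0.0003],255],[[0,0,-8.5],[0,0,-0.0003],255],[[0,0,-8.5],[0,0,-0.0003],255],[[0,0,-8.5],[0,0,-0.0003],255],[[0,0,-8.5],[0,0,-0.0003],255],[[0,0,-8.5],[0,0,-0.0003],255],[[0,0,-8.5],[0,0,-0.0003],255],[[0,0,-8.5],[0,0,-0.0003],255],[[0,0,-8.5],[0,0,-0.0003],255],[[0,0,-8.5],[0,0,-0.0003],255]]'
python3 -c "
from rig import *;s=get_state();print(s['torque'],s['ft_force'],s['joint_pos'][5])"
```

```text
time_s: 8.35
ee_pos: [0.5612, -0.1398, 0.1318]
ee_rot: [-3.14, -0.001, -0.626]
ft_force: [-0.5, 0.1, -0.2]
width: 0.479
time_s: 9.55
ee_pos: [0.5604, -0.1398, 0.1351]
ee_rot: [-3.141, -0.0, 1.167]
ft_force: [-2.0, -0.8, -0.8]
width: 0.483
[-0.20926088  0.36314165  0.03501812] [-1.99339515 -0.78192828 -0.80863591] 0.020478664751494815
```

The load has dropped to nearly zero, so the shaft has let go. I lift slowly, still turning a little.

```bash
python3 -m inch '[[[0,0,8],[0,0,-0.0005],255],[[0,0,8],[0,0,-0.0005],255],[[0,0,8],[0,0,-0.0008],255],[[0,0,8],[0,0,-0.001],255],[[0,0,8],[0,0,-0.001],255],[[0,0,5],[0,0,-0.0012],255]]'
python3 -m inch '[[[0,0,0],[0,0,-0.002],255],[[0,0,0],[0,0,-0.002],255],[[0,0,0],[0,0,-0.002],255],[[0,0,0],[0,0,-0.003],255],[[0,0,0],[0,0,-0.004],255],[[0,0,0],[0,0,-0.006],255],[[0,0,0],[0,0,-0.01],255]]'
python3 - <<'E'
from h import *
s=get_state(); print(s['torque'],s['ft_force'],s['joint_pos'])
p,d=read_camera("scene"); cv2.imwrite("pics/s4.png",cv2.resize(p[120:350,100:420],None,fx=2.4,fy=2.4)[:,:,::-1])
E
```

```text
time_s: 10.15
ee_pos: [0.561, -0.1397, 0.1403]
ee_rot: [-3.141, -0.001, 0.371]
ft_force: [-0.2, 0.2, -0.9]
width: 0.482
time_s: 10.85
ee_pos: [0.5603, -0.14, 0.1695]
ee_rot: [-3.141, 0.001, 0.379]
ft_force: [0.1, 1.0, -0.3]
width: 0.483
[ 0.04433355 -0.03859846  0.03850809] [ 0.12753761  1.03827511 -0.31759267] [-3.83733401e-01  3.42993576e-01 -6.46183260e-02  1.16407248e+00
 -2.37172027e-05  8.07724941e-01]
```

View pics/s4.png

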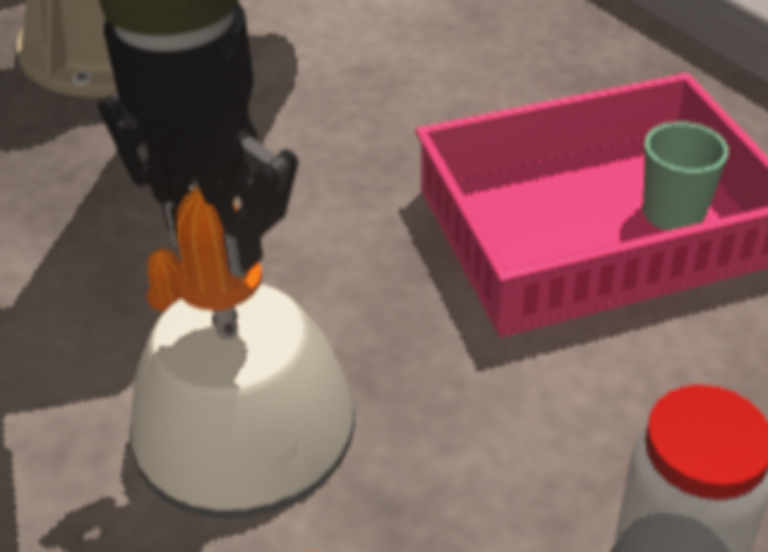

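The cone is off: the bare shaft is visible at (225,322) and the machine stands where it was. Next I rotate to the basket's yaw while rising, then carry it over.

```bash
python3 -m inch '[[[0,0,7.5],[0,0,-0.006],255],[[0,0,7.5],[0,0,-0.008],255],[[0,0,7.5],[0,0,-0.008],255],[[0,0,7.5],[0,0,-0.008],255],[[0,0,7.5],[0,0,-0.006],255],[[0,0,0],[0,0,0],255]]'
python3 -m inch '[[[0,0,0],[-0.0099,-0.0236,0],255],[[0,0,0],[-0.0148,-0.0356,0],255],[[0,0,0],[-0.0148,-0.0356,0],255],[[0,0,0],[-0.0148,-0.0356,0],255],[[0,0,0],[-0.0148,-0.0356,0],255],[[0,0,0],[-0.0148,-0.0356,0],255],[[0,0,0],[-0.0148,-0.0356,0],255],[[0,0,0],[-0.0100,-0.0236,0],255],[[0,0,0],[-0.0100,-0.0236,0],255],[[0,0,0],[0,0,0],255],[[0,0,0],[0,0,0],255]]'
python3 - <<'E'
from h import *
s=get_state(); print(s['ee_pos'],s['ee_rot'],s['ft_force'],s['joint_pos'])
for n in("scene","top","wrist"):
    p,d=read_camera(n); np.savez(n+"5.npz",p=p,d=d); cv2.imwrite("pics/%s5.png"%n,p[:,:,::-1])
    P=cloud(n,d);hsv=cv2.cvtColor(p,cv2.COLOR_RGB2HSV)
    m=(cv2.inRange(hsv,(4,190,100),(18,255,255))>0)&(d>0)&(np.hypot(P[...,0]-.526,P[...,1]-.1665)<.05)&(P[...,2]>.1)
    q=P[m]
    if len(q): print(n,len(q),q.min(0).round(4),q.max(0).round(4),np.percentile(q[:,2],[1,5,95,99]).round(4))
    pk=cv2.inRange(hsv,(160,120,60),(176,255,255)); q=P[(pk>0)&(d>0)&(abs(P[...,2]-.07)<.006)]
    if len(q)>50: print(n,"rim",cv2.minAreaRect(q[:,:2].astype(np.float32)))
    g=cv2.inRange(hsv,(55,40,40),(95,255,255))
    q=P[(g>0)&(d>0)&(abs(P[...,2]-.08)<.006)&(abs(P[...,0]-.5)<.2)&(abs(P[...,1]-.27)<.12)]
    if len(q): print("cup",len(q),cv2.minEnclosingCircle(q[:,:2].astype(np.float32)))
E
```

```text
time_s: 11.5
ee_pos: [0.5614, -0.1404, 0.2068]
ee_rot: [3.141, -0.003, -0.276]
ft_force: [0.1, -0.4, -0.4]
width: 0.484
time_s: 12.6
ee_pos: [0.5235, 0.1661, 0.2051]
ee_rot: [3.141, -0.0, -0.272]
ft_force: [0.5, 0.2, -0.9]
width: 0.482
[0.52353329 0.16612055 0.20512337] [ 3.14101929e+00 -6.94538000e-05 -2.71711974e-01] [ 0.5454569   0.17691905 -0.94431802] [ 1.61390102e-01  2.72315427e-01 -7.41757148e-02  1.22448278e+00
 -5.49568902e-04  2.00389847e+00]
scene 589 [0.4998 0.1362 0.1887] [0.5652 0.188  0.2812] [0.1894 0.1911 0.2556 0.2606]
scene rim ((0.5430108308792114, 0.22416287660598755), (0.27939486503601074, 0.2110343873500824), 73.7470703125)
cup 234 ((0.573566198348999, 0.2868385314941406), 0.03697612136602402)
top 40 [0.5019 0.1397 0.1889] [0.5409 0.1521 0.1944] [0.1889 0.189  0.1937 0.1943]
top rim ((0.5431064963340759, 0.22475653886795044), (0.27570679783821106, 0.207285538315773), 73.52400207519531)
wrist 11603 [0.4993 0.1519 0.1882] [0.5508 0.1924 0.2795] [0.1908 0.1916 0.26   0.2612]
wrist rim ((0.5385558605194092, 0.20860104262828827), (0.241420179605484, 0.20729802548885345), 73.7214584350586)
cup 1245 ((0.5745512247085571, 0.2898775041103363), 0.03550664708018303)
```

View pics/scene5.png

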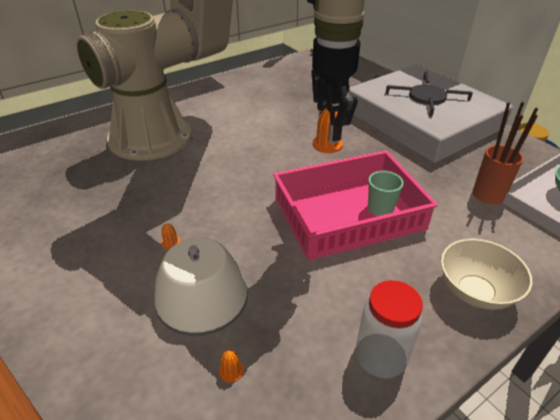

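View pics/wrist5.png

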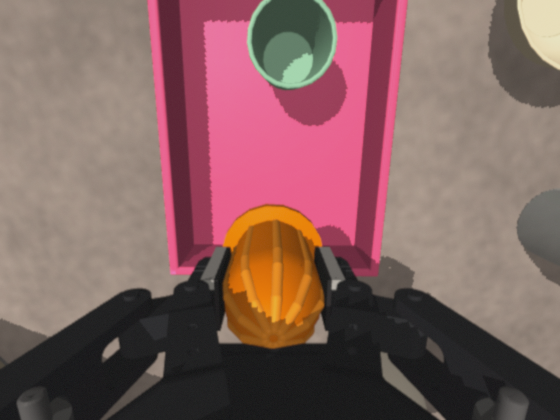

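The cone hangs upright over the middle of the free half (wrist view (274,275), cup clear at (292,40)). Its base is about 17–19 mm below the TCP. Going down now, slowly at the end.

```bash
python3 -m inch '[[[0,0,0],[0.001,0,0.015],255],[[0,0,0],[0.001,0,0.025],255],[[0,0,0],[0,0,0.03],255],[[0,0,0],[0,0,0.03],255],[[0,0,0],[0,0,0.03],255],[[0,0,0],[0,0,0.02],255],[[0,0,0],[0,0,0.012],255],[[0,0,0],[0,0,0.008],255],[[0,0,0],[0,0,0.003],255],[[0,0,0],[0,0,0],255],[[0,0,0],[0,0,0],255]]'
python3 -m inch '[[[0,0,0],[0,0,0.001],255],[[0,0,0],[0,0,0.001],255],[[0,0,0],[0,0,0.001],255],[[0,0,0],[0,0,0.001],255],[[0,0,0],[0,0,0],255]]'
```

```text
time_s: 13.85
ee_pos: [0.5265, 0.1654, 0.0332]
ee_rot: [-3.141, -0.002, -0.275]
ft_force: [0.2, 0.3, 0.1]
width: 0.476
time_s: 14.35
ee_pos: [0.5255, 0.1653, 0.0281]
ee_rot: [3.141, 0.0, -0.275]
ft_force: [-0.5, -0.3, -0.3]
width: 0.474
```

```bash
python3 -m inch '[[[0,0,0],[0,0,0.001],255],[[0,0,0],[0,0,0.001],255],[[0,0,0],[0,0,0],255]]'
python3 -m inch '[[[0,0,0],[0,0,0.001],255],[[0,0,0],[0,0,0],255]]'
python3 -m inch '[[[0,0,0],[0,0,0.001],255],[[0,0,0],[0,0,0],255]]'
```

```text
time_s: 14.65
ee_pos: [0.5255, 0.1653, 0.0261]
ee_rot: [3.141, 0.0, -0.275]
ft_force: [0.5, 0.4, -0.8]
width: 0.482
time_s: 14.85
ee_pos: [0.5255, 0.1653, 0.0251]
ee_rot: [3.141, 0.0, -0.275]
ft_force: [-0.1, 0.0, -0.9]
width: 0.482
time_s: 15.05
ee_pos: [0.5258, 0.1653, 0.0244]
ee_rot: [-3.142, -0.0, -0.275]
ft_force: [0.0, 0.7, 0.0]
width: 0.477
```

```bash
python3 -m inch '[[[0,0,0],[0,0,0.0007],255],[[0,0,0],[0,0,0],255]]'
python3 -m inch '[[[0,0,0],[0,0,0.0007],255],[[0,0,0],[0,0,0],255]]'
```

```text
time_s: 15.25
ee_pos: [0.5258, 0.1653, 0.0242]
ee_rot: [-3.141, -0.001, -0.275]
ft_force: [-1.5, -0.3, 4.4]
width: 0.476
time_s: 15.45
ee_pos: [0.5258, 0.1654, 0.0241]
ee_rot: [-3.141, -0.001, -0.275]
ft_force: [-3.5, -1.0, 9.1]
width: 0.48
```

Contact: 9 N on the floor. I ease back slightly, then open gradually.

```bash
python3 -m inch '[[[0,0,0],[0,0,-0.0007],255],[[0,0,0],[0,0,0],255],[[0,0,0],[0,0,0],110],[[0,0,0],[0,0,0],100],[[0,0,0],[0,0,0],80],[[0,0,0],[0,0,0],50],[[0,0,0],[0,0,0],20],[[0,0,0],[0,0,0],0],[[0,0,0],[0,0,0],0],[[0,0,0],[0,0,0],0]]'
python3 - <<'E'
from h import *
s=get_state(); print(s['ee_pos'],s['ft_force'],s['width'])
p,d=read_camera("wrist"); cv2.imwrite("pics/w6.png",p[:,:,::-1])
E
```

```text
time_s: 16.45
ee_pos: [0.5257, 0.1653, 0.0236]
ee_rot: [3.142, -0.0, -0.275]
ft_force: [1.1, -0.9, -0.1]
width: 1.003
[0.52565557 0.16527953 0.023567  ] [ 1.1001956  -0.87957166 -0.11398081] 1.0034034186672947
```

View pics/w6.png

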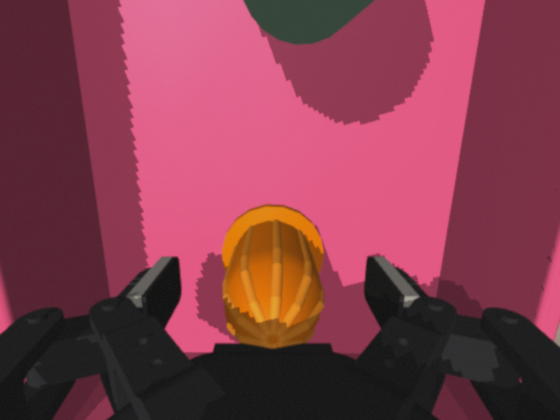

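The jaws are open and the cone stands free on the floor at (273,275). I raise the arm straight up and check.

```bash
python3 -m inch '[[[0,0,0],[0,0,-0.01],0],[[0,0,0],[0,0,-0.02],0],[[0,0,0],[0,0,-0.03],0],[[0,0,0],[0,0,-0.04],0],[[0,0,0],[0,0,-0.04],0],[[0,0,0],[0,0,-0.04],0],[[0,0,0],[0,0,-0.03],0],[[0,0,0],[0,0,-0.01],0],[[0,0,0],[0,0,0],0],[[0,0,0],[0,0,0],0]]'
python3 - <<'E'
from h import *
for n in("scene","top","wrist"):
    p,d=read_camera(n); cv2.imwrite("pics/%s7.png"%n,p[:,:,::-1])
    P=cloud(n,d);hsv=cv2.cvtColor(p,cv2.COLOR_RGB2HSV)
    m=(cv2.inRange(hsv,(4,190,80),(18,255,255))>0)&(d>0)&(np.hypot(P[...,0]-.526,P[...,1]-.1665)<.05)
    q=P[m]
    if len(q): print(n,len(q),q.min(0).round(4),q.max(0).round(4))
    pk=cv2.inRange(hsv,(160,120,60),(176,255,255)); q=P[(pk>0)&(d>0)&(abs(P[...,2]-.07)<.006)]
    if len(q)>50: print(n,"rim",cv2.minAreaRect(q[:,:2].astype(np.float32)))
    g=cv2.inRange(hsv,(55,40,40),(95,255,255))
    q=P[(g>0)&(d>0)&(abs(P[...,2]-.08)<.006)&(abs(P[...,0]-.5)<.2)&(abs(P[...,1]-.27)<.12)]
    if len(q): print("cup",len(q),cv2.minEnclosingCircle(q[:,:2].astype(np.float32)))
    w=(hsv[...,1]<60)&(abs(P[...,2]-.1)<.004)&(d>0)&(np.hypot(P[...,0]-.56,P[...,1]+.14)<.09)
    q=P[w]
    if len(q): print("deck",len(q),cv2.minEnclosingCircle(q[:,:2].astype(np.float32)))
E
```

```text
time_s: 17.5
ee_pos: [0.525, 0.1652, 0.2425]
ee_rot: [3.141, 0.001, -0.275]
ft_force: [0.0, -0.4, -0.4]
width: 1.0
scene 679 [0.5008 0.1356 0.0052] [0.5519 0.1896 0.083 ]
scene rim ((0.5427380204200745, 0.22425659000873566), (0.2799338102340698, 0.21199193596839905), 73.70335388183594)
cup 233 ((0.5752804279327393, 0.28785526752471924), 0.036997370421886444)
deck 2350 ((0.5613064765930176, -0.142846018075943), 0.05492466315627098)
top 157 [0.5028 0.129  0.0074] [0.5475 0.1716 0.3783]
top rim ((0.5429731607437134, 0.2241850197315216), (0.2746538519859314, 0.20698608458042145), 73.68453979492188)
deck 1566 ((0.5592813491821289, -0.1399139016866684), 0.05483623594045639)
wrist 1523 [0.4982 0.1454 0.0087] [0.5518 0.1917 0.0821]
wrist rim ((0.5405118465423584, 0.21523825824260712), (0.25526395440101624, 0.20778486132621765), 73.63289642333984)
cup 1185 ((0.5744655728340149, 0.2900520861148834), 0.03540794923901558)
```

View pics/scene7.png

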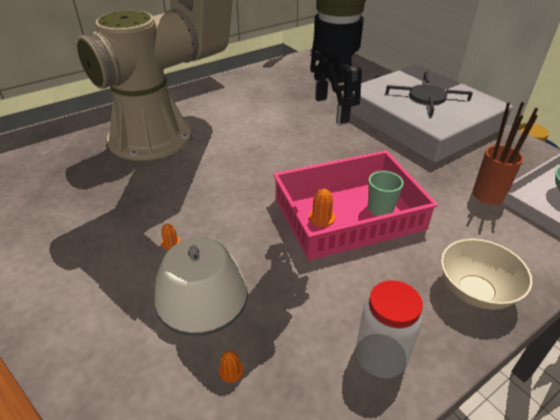

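View pics/top7.png

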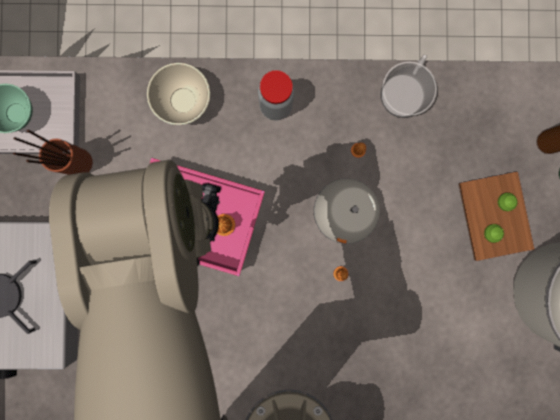

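The scene view shows the cone upright in the free half at (322,208), the cup upright at (385,192), and the juicer in place with its bare shaft at (194,252). In the top view the switch is still at (342,240). Handing in.

```bash
python3 -c "
from rig import *;print(sign_off())"
```

```text
the job is handed in; nothing more can be done
None
```

The large reamer cone is off the juicer shaft and stands open end down in the free half of the pink basket, with the cup still upright beside it. I handed the job in at about 17.7 s, with the gripper open and clear of everything; no verdict came back.

- **Removing the cone:** I gripped it with 60 N and twisted it 45° one way, 57° past its start the other way, then back and forth. It rose about 0.3 mm per 8.5° of turning. The upward pull in the readings taken after each move stayed under 5 N. The shaft let go after roughly 13–16 mm.
- **Setting it down:** I lowered it until it touched the basket floor at about 9 N, which was slightly firmer than needed. Then I eased back, opened the gripper and raised the arm straight up.
- **Last checks:** The cone's top is about 82 mm above the worktop and its underside about 5 mm, so it stands upright on the basket floor. The basket and cup are where they were, to within about 1–2 mm. The juicer deck is at its original spot in the top view, with its switch at the same pixel.
- **Disagreement:** The scene camera put the deck centre about 3 mm away from the top camera's value. I took this as calibration and shadow error, because the top view showed no movement.

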